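# Load a basket handle into the drilling sled and click it in under the drill

### The job

Put the loose wooden basket handle into the nest of the drilling sled and press it fully home, lying flat on both rests with the sprung brass pad pushing it against the end stop. Then take the sled by its black knob, slide it along the rail towards the drill until its ball clicks into the notch of the index block, and finish while still gripping the knob there, steady, for the drilling. Leave the clamped index block, the cutters, the awl, the oval basket base and the green tub where they are.

Things in the scene. Friction and masses are not known exactly. Their poses are not given: they have to be found in the camera images.
- handle_mid (a point): centre of the loose basket handle: a pale beech bar 32 mm wide (its x), 120 mm long (its y), 14 mm thick (its z), about 40 g, lying flat on the table to the right of the drilling jig; centre 7 mm above its underside. Either end may go first into the nest
- jig: the drilling jig, fixed on the table: plywood board 150 x 575 x 18 mm, aluminium rail along its y axis and at the +y end a small grey bench drill (spans y +45 to +280 mm from the origin; bit over y +80 mm, its tip 83 mm above the table; head from 115 mm, top 300 mm). Origin on the table under the rail's centre line (x = 0), y axis along the rail towards the drill
- carriage: the sled, an aluminium plate 70 x 245 mm on the rail, carrying nest, knob and ball. Origin 61 mm straight below point nest, on the table plane; axes as the jig's. It slides only along the jig's y, from 110 mm before the jig's origin to 110 mm past it, with about 1.5 N of friction, and stays where it is left; it starts within 35 mm of the end away from the drill
- nest (a point): on the sled: where the handle's centre (point handle_mid) lies when it is home; axes as the jig's, handle lengthwise along y; 61 mm above the table. The handle lies on two black rests at y -46 and +46 mm from here, their tops 54 mm above the table and 10 mm above the sled's plate, which is 70 mm wide
- guide (a point): top of one of the four low side guides that stand beside the rests, 38 to 54 mm either way from the nest's middle in y (the middle is free for fingers). They leave the handle 2.5 mm on each side, flare 4 mm wider at the top and reach 11 mm above the rests. This point: 22.5 mm in +x, 46 mm in +y from nest
- end_stop (a point): middle of the top edge of the dark end stop at the drill end (+y) of the nest. Its face, which the handle's end must meet, is at y = +60.5 mm from nest; the stop is 36 mm wide and reaches 15 mm above the rests, its top 7 mm sloping back by 3.5 mm as a lead-in
- thrust_pad (a joint): travel of the sprung brass pad at the nest's -y end, in m (0 fully out, 0.009 most). Out, its face is at y = -57 mm from nest, so the handle pushes it in by about 2.5 mm. From 8 to 18 mm above the rests it slopes back by 6 mm: a handle pressed straight down shoves it aside (5 to 10 N downward) and is then thrust against the end stop with 3 N
- knob (a point): black round knob on the trailing (-y) end of the sled, 28 mm across and 34 mm high on a thin stem; this point is its middle, 71 mm above the table and 27 mm above the sled's plate, 140 mm in jig -y from the nest point; free 35 mm and more all round
- click_ball (a point): the sprung steel ball under the sled's bracket on the +x side of the rail (brass screw on top), in jig axes; 50 mm in +x and 20 mm in +y from the nest point's position. Fixed on the sled; it is over the notch when its y along the jig equals that of point notch. Ball 10 mm across, pressed down by 8 to 10 N
- notch (a point): notch in the top of the steel index block (red thumb screw), clamped anywhere within 40 mm along the index bar at the rail's +x side; axes as the jig's. The ball climbs a 20 mm ramp from 33 mm before the notch (push up to 5 N), crosses a flat and drops into the V from 5 mm before its centre, drawing the sled on; going on up the far wall takes 8 to 13 N in all
- cutters: blue-handled side cutters, 175 mm long, leave alone
- awl: awl with wooden handle, 145 mm long, leave alone
- basket_base: thin oval plywood basket base with holes, 135 x 85 x 6 mm, leave alone
- tub: green plastic tub with finished handles, 120 x 160 x 75 mm, leave alone
Not all that is in view belongs to the job. There is more than one size of the part that bears handle_mid; the job needs the middle-sized.

How it is judged:
On the way:
1. the handle is home in the nest: flat on both rests and thrust against the end stop, while the sled has not yet reached the notch (x of handle_mid in the frame of nest between -0.0045 and 0.0045 m and y of handle_mid in the frame of nest between -0.0025 and 0.0025 m and z of handle_mid in the frame of nest between -0.003 and 0.002 m and angle between the y axis of handle_mid and the y axis of nest, either way round below 0.09 rad and value of joint thrust_pad above 0.0015 m and y of click_ball in the frame of notch below -0.02 m), for 0.3 s.
At the end, for the whole second after the job is handed in: Sled still, its ball within 2 mm of the notch centre, fingers gripping the knob with over 3 N; the handle, not touched by the fingers, is home in the nest: within 2.5 mm lengthwise, 4.5 mm across, 2 mm up, 3 mm down and 0.09 rad of its seat (y of click_ball in the frame of notch between -0.002 and 0.002 m and linear speed of carriage below 0.01 m/s and contact force between the fingers and carriage above 3 N and distance between the grasp point and knob below 0.04 m and x of handle_mid in the frame of nest between -0.0045 and 0.0045 m and y of handle_mid in the frame of nest between -0.0025 and 0.0025 m and z of handle_mid in the frame of nest between -0.003 and 0.002 m and angle between the y axis of handle_mid and the y axis of nest, either way round below 0.09 rad and contact force between the fingers and handle below 0.5 N); the arm keeps its last pose, push and grip.
It fails at once if the clamped index block is shifted by more than 4 mm (distance of notch from where it was at the start of the episode above 0.004 m).
It fails at once if the cutters, the awl, the basket base or the tub is moved by more than 25 mm (distance of any of cutters, awl, basket_base, tub from where it was at the start of the episode above 0.025 m).
It also fails if it takes over 61 s, if anything falls off the work surface, if the arm or the gripper's body presses on something with over 40 N, if the wrist force passes 120 N, or if a joint passes its speed limit or range.

### The arm

A 6-joint arm with a two-finger parallel gripper is mounted at the origin on the work surface. World frame = base frame: x ahead of the robot, y to its left, z up, the work surface at z = 0. Lengths are in m, angles in rad, forces in N, time in s.
With the tool pointing down it reaches from about 0.35 to 0.975 m from the base axis. Payload 7.1 kg.
Tool frame: the origin (TCP) lies midway between the tips of the shut fingers; the grasp point (between the pads) lies 19 mm behind it; z points along the fingers, x is the direction in which the jaws open and shut, and the axes are right-handed (so a half turn about z gives the same grasp; the last joint's range is limited). The gripper opens to 88 mm and grips with 3 to 60 N. Pads are 20 mm wide; open, the fingers measure 115 mm over their backs; the gripper's body (75 mm by 178 mm) begins 61 mm behind the grasp point.
Start: joints at [-1.248, 0.423, 1.63, -0, 1.089, -0.019], TCP at [0.21, -0.589, 0.223] pointing down, gripper open.
Joint ranges: [-3, 3], [-0.9, 2.11], [0.09, 2.58], [-1.31, 4.45], [0.11, 2.69], [-2.54, 2.54]. Speed limits (rad/s): [2.39, 2.39, 3.01, 3.14, 3.14, 3.14].

### API

Orientations are given as a unit quaternion [w, x, y, z].
In Python, from station import move_pose, movel, movej, command_gripper, wait, inverse_kinematics, read_camera, camera_info, MotionError, job_done, get_time, get_joint_pos, get_qvel, get_effort, get_tcp_pos, get_ee_rot, get_ft_force, get_ft_torque, get_grip_width gives the robot as it stands. Calls block until the motion is done:
- move_pose(position, orientation): joint-space move of the TCP to a pose.
- movel(position, frame=None, v=0.15, until_force=None): straight line of the TCP; frame=None keeps the orientation; v is the mean speed in m/s. With until_force (N) it stops when the force on the tool has changed by that much, and returns True; else False.
- movej(angles): joint-space move.
- command_gripper(opening): opening from 0.0 (shut) to 1.0 (fully open); the grip force is fixed at half the most; returns when the fingers have stopped.
- wait(seconds).
- inverse_kinematics(position, orientation): joint angles nearest the present ones, or None.
- read_camera(name): name is "scene" or "top"; returns the picture (420x560x3 uint8, red, green, blue); there is no depth.
- camera_info(name): a dict with "intrinsics" (3x3 intrinsics, pixels), "T" (4x4, takes a point from camera to world coordinates). Camera axes: x right, y up, looking along -z (the intrinsics and any distortion apply to the point x, -y, -z); pixel columns grow to the right and rows downward; lengths in m; the calibration is good to about 2 mm. A picture is of the moment at which its call begins. camera_info takes no time and is no camera call.
A pose or a line that the arm cannot do raises MotionError and nothing moves.
- job_done(): hands the job in, once; it reports no verdict.
Readings, each from a call of its own:
- get_time(): time.
- get_joint_pos(): joint angles.
- get_qvel(): joint speeds.
- get_effort(): joint torques, N m.
- get_tcp_pos(): TCP position.
- get_ee_rot(): TCP orientation.
- get_ft_force(): force on the tool from outside, world axes, zero at the start.
- get_ft_torque(): the same for the moment, N m.
- get_grip_width(): opening from 0.0 (shut) to 1.0 (fully open).
Only numpy, scipy, OpenCV 4.12 (cv2) and the standard library are available. Lean on these libraries where they do the work, as an engineer would, in place of code of your own. Each camera call takes 0.05 s, during which the arm holds its last target.

## Working session

There is one attempt and no reset: what is moved stays moved. The work goes in short steps, each a Python script; the robot and the scene stay as the last script left them, time stands still between calls to the robot, and variables do not carry over. Pictures are saved under pics/ and viewed, and the job is handed in when it is done.

```bash
mkdir -p pics; ls
python3 - <<'E'
from station import *
import cv2
for n in("scene","top"):
    im=read_camera(n); cv2.imwrite(f"pics/{n}0.png",im[:,:,::-1]); i=camera_info(n); print(n,i)
print(get_time(),get_ee_rot(),get_tcp_pos())
E
```

```text
pics
scene {'intrinsics': array([[387.50640016,   0.        , 280.99043338],
       [  0.        , 387.50640016, 210.30338063],
       [  0.        ,   0.        ,   1.        ]]), 'T': array([[-0.03807311, -0.77664052,  0.62879244,  1.08461167],
       [ 0.99923061, -0.03551739,  0.01663437, -0.07954724],
       [ 0.00941414,  0.62894198,  0.77739524,  0.77027086],
       [ 0.        ,  0.        ,  0.        ,  1.        ]])}
top {'intrinsics': array([[511.55688768,   0.        , 284.48632999],
       [  0.        , 511.55688768, 206.68901145],
       [  0.        ,   0.        ,   1.        ]]), 'T': array([[ 0.02498305,  0.98771366, -0.15426464,  0.38225939],
       [-0.99926415,  0.02916576,  0.02491008, -0.08370575],
       [ 0.02910327,  0.15352879,  0.9877155 ,  1.15858769],
       [ 0.        ,  0.        ,  0.        ,  1.        ]])}
0.1 [-3.98752166e-04  8.17069056e-01 -5.76539430e-01 -5.34255560e-04] [ 0.20935638 -0.58838519  0.22200117]
```

View pics/top0.png

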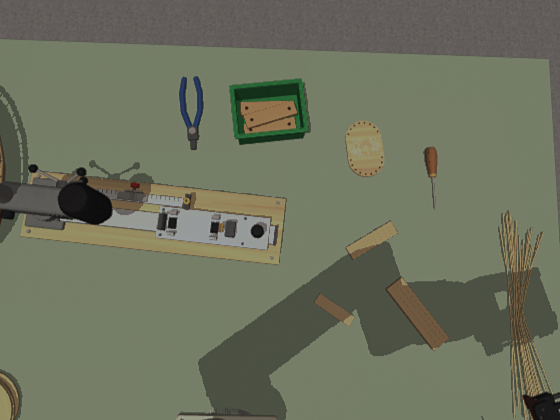

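View pics/scene0.png

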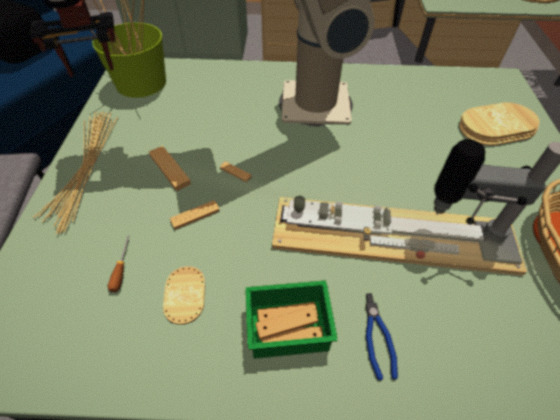

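```bash
cat > h.py <<'E'
import numpy as np, cv2
from station import *
def ray(n,u,v,z):
    i=camera_info(n);K=i["intrinsics"];T=i["T"]
    d=np.linalg.inv(K)@np.array([u,v,1.]);d=T[:3,:3]@np.array([d[0],-d[1],-d[2]]);o=T[:3,3]
    return o+d*(z-o[2])/d[2]
def proj(n,p):
    i=camera_info(n);K=i["intrinsics"];T=i["T"]
    c=T[:3,:3].T@(np.asarray(p)-T[:3,3]);c=np.array([c[0],-c[1],-c[2]]);q=K@c;return q[:2]/q[2]
def crop(n,im,u0,v0,w,h,s,f):
    c=im[v0:v0+h,u0:u0+w,::-1];c=cv2.resize(c,None,fx=s,fy=s,interpolation=cv2.INTER_CUBIC)
    cv2.imwrite("pics/"+f,c)
E
python3 - <<'E'
from h import *
im=cv2.imread("pics/top0.png")[:,:,::-1]
crop("top",im,310,215,150,140,5,"c1.png")
crop("top",im,100,165,190,110,4,"c2.png")
E
```

```text
(no output)
```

View pics/c1.png

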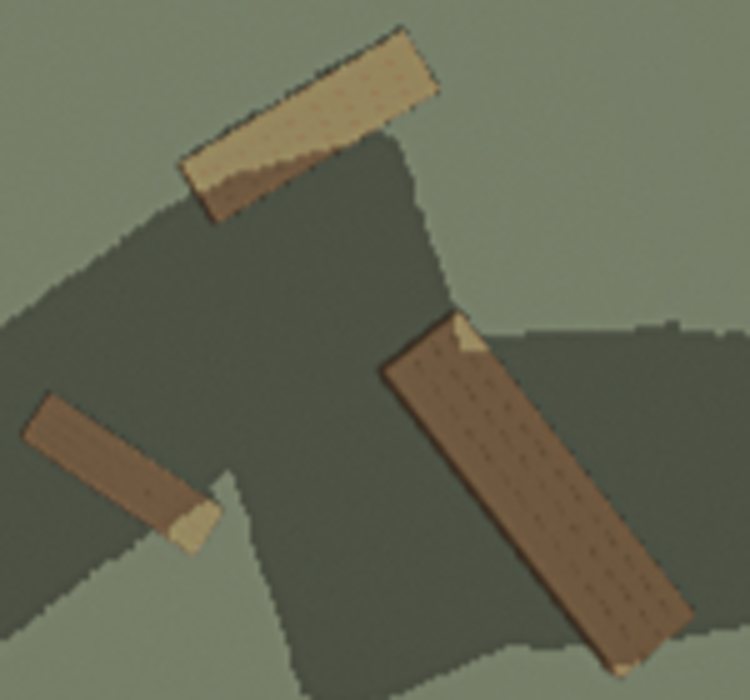

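View pics/c2.png

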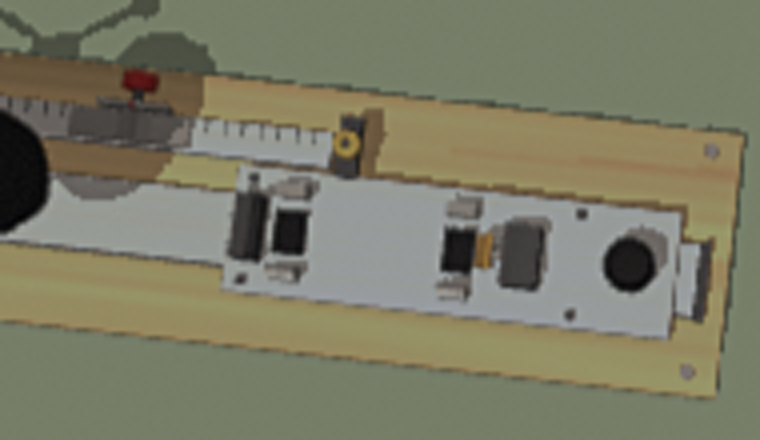

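Run:
```python
from h import *
def P(pts,u0,v0,s,z): return np.array([ray("top",(x+.5)/s-.5+u0,(y+.5)/s-.5+v0,z) for x,y in pts])
a=P([(180,165),(403,28),(440,88),(217,222)],310,215,5,.014)
def rect(a):
    print(a.mean(0),[round(np.linalg.norm(a[i]-a[(i+1)%4]),4) for i in range(4)])
    d=(a[1]-a[0]+a[2]-a[3]);return np.degrees(np.arctan2(d[1],d[0]))
print("handle",rect(a))
print("small",rect(P([(50,392),(222,508),(194,556),(22,435)],310,215,5,.014)))
print("large",rect(P([(455,312),(693,615),(618,677),(380,370)],310,215,5,.014)))
c=P([(241,164),(686,208),(667,338),(222,290)],100,165,4,.044)
print("plate",rect(c))
k=P([(629,264)],100,165,4,.088)[0]; print("knob",k)
r=P([(289,232),(459,251)],100,165,4,.054); print("rests",r,r.mean(0),np.linalg.norm(r[0]-r[1]))
d=r[0]-r[1];print(np.degrees(np.arctan2(d[1],d[0])))
d=r.mean(0)-k;print(np.degrees(np.arctan2(d[1],d[0])),np.linalg.norm(d[:2]))
b=P([(745,133),(716,397)],100,165,4,.018);print("board",b,np.linalg.norm(b[0]-b[1]))
print("red",P([(140,80)],100,165,4,.05))
im=cv2.imread("pics/scene0.png")[:,:,::-1]
crop("s",im,265,190,190,90,4,"c3.png")
```

```text
[ 0.49162582 -0.31106554  0.014     ] [np.float64(0.1202), np.float64(0.0316), np.float64(0.1191), np.float64(0.0302)]
handle -57.65968610624873
[ 0.33596439 -0.2272711   0.014     ] [np.float64(0.0906), np.float64(0.0242), np.float64(0.0916), np.float64(0.0225)]
small -122.86505423968968
[ 0.33177434 -0.41087436  0.014     ] [np.float64(0.166), np.float64(0.0434), np.float64(0.1666), np.float64(0.0429)]
large -141.2822936163707
[0.50675849 0.0426717  0.044     ] [np.float64(0.2449), np.float64(0.0721), np.float64(0.2427), np.float64(0.0696)]
plate -94.31960093311503
knob [ 0.4968964  -0.05398773  0.088     ]
rests [[0.51273901 0.13098936 0.054     ]
 [0.50501453 0.03900997 0.054     ]] [0.50887677 0.08499967 0.054     ] 0.09230318190096212
85.19953179467271
85.0734213127449 0.13950278095296612
board [[ 0.58067773 -0.11511001  0.018     ]
 [ 0.43169003 -0.10267872  0.018     ]] 0.14950542987541637
red [[0.59459299 0.2177262  0.05      ]]
```

View pics/c3.png

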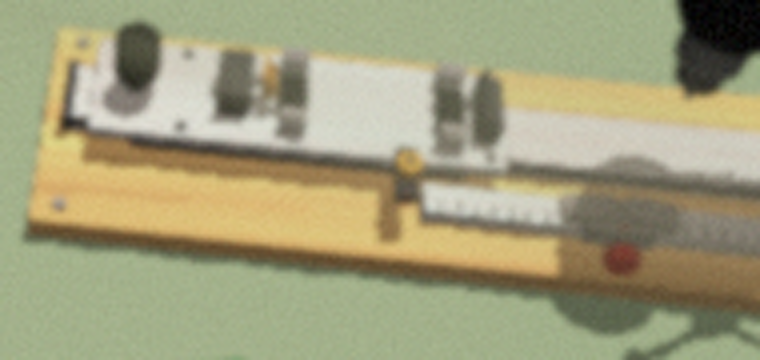

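```bash
cat >> h.py <<'E'
def Q(deg):
    t=np.radians(deg)/2; return [0,float(np.cos(t)),float(np.sin(t)),0]
JA=85.25; YJ=np.array([np.cos(np.radians(JA)),np.sin(np.radians(JA)),0]); XJ=np.array([YJ[1],-YJ[0],0])
NEST=np.array([0.5087,0.0852,0.061])
TH=JA-90
E
python3 - <<'E'
from h import *
H=np.array([0.4916,-0.3111,0])
q=Q(32.34)
print(inverse_kinematics(list(H+[0,0,.09]),q))
move_pose(list(H+[0,0,.09]),q)
print(get_time(),get_tcp_pos(),get_joint_pos())
print(movel(list(H+[0,0,.0045]),v=.1,until_force=8),get_tcp_pos(),get_ft_force())
command_gripper(0.0)
print(get_grip_width()*88,get_ft_force(),get_time())
movel(list(H+[0,0,.13]),v=.15)
print(get_tcp_pos(),get_grip_width()*88,get_ft_force())
for n in("scene","top"):
    cv2.imwrite(f"pics/{n}1.png",read_camera(n)[:,:,::-1])
print(get_time())
E
```

```text
[-5.84667518e-01  5.41590765e-01  1.80629840e+00 -4.44089210e-16
  7.93703494e-01 -1.14910700e+00]
1.6417 [ 0.49158165 -0.31187532  0.0903197 ] [-5.85729283e-01  5.41304106e-01  1.80577406e+00 -1.75100333e-04
  7.93809789e-01 -1.14848463e+00]
False [ 0.49198873 -0.31136653  0.00496271] [ 0.37818706 -0.44288123 -0.13283693]
31.425208049346274 [-0.35007012  0.16853902  0.52800852] 3.55
[ 0.49103002 -0.31072038  0.12921495] 31.73908767917595 [-0.37501728  0.67322291 -1.06922029]
4.6333
```

View pics/scene1.png

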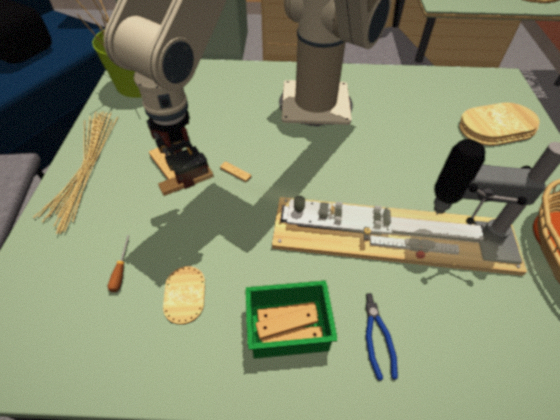

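View pics/top1.png

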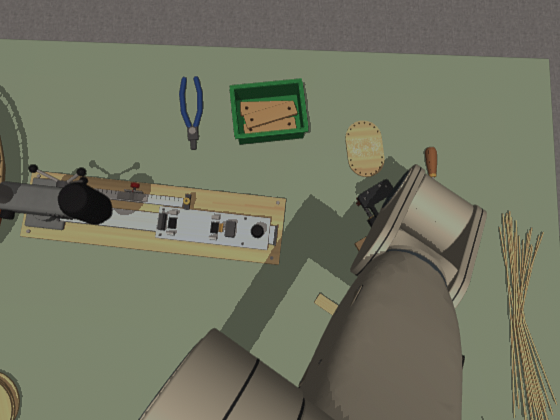

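The handle is held (scene, around (185,180)); width 31.7 mm matches. Next I'll hover over the nest and check alignment.

Run:
```python
from h import *
q=Q(TH)
# handle underside ~4.5mm below TCP; home underside z=.054
p=NEST.copy(); p[2]=.054+.0045+.035
p2=p.copy(); p2[2]=.15
move_pose(list(p2),q)
movel(list(p),v=.12)
print(get_tcp_pos(),get_grip_width()*88,get_ft_force(),get_time())
im=read_camera("scene");cv2.imwrite("pics/s2.png",im[:,:,::-1])
crop("s",im,265,150,190,130,4,"c4.png")
# predicted outline of handle corners at current height
b=get_tcp_pos()
for z in(-.0045,.0095):
  print([np.round((proj("scene",np.array([b[0],b[1],b[2]+z])+sx*.016*XJ+sy*.06*YJ)-[265,150]+.5)*4-.5,0) for sx,sy in((1,-1),(1,1),(-1,1),(-1,-1))])
im=read_camera("top");crop("s",im,100,165,190,110,4,"c5.png")
```

```text
[0.50900594 0.08490064 0.09362471] 31.912695823438554 [-0.24339592 -0.73815615 -0.69523738] 6.7333
[array([274., 231.]), array([487., 252.]), array([484., 209.]), array([276., 189.])]
[array([276., 216.]), array([492., 237.]), array([489., 194.]), array([278., 173.])]
```

View pics/c4.png

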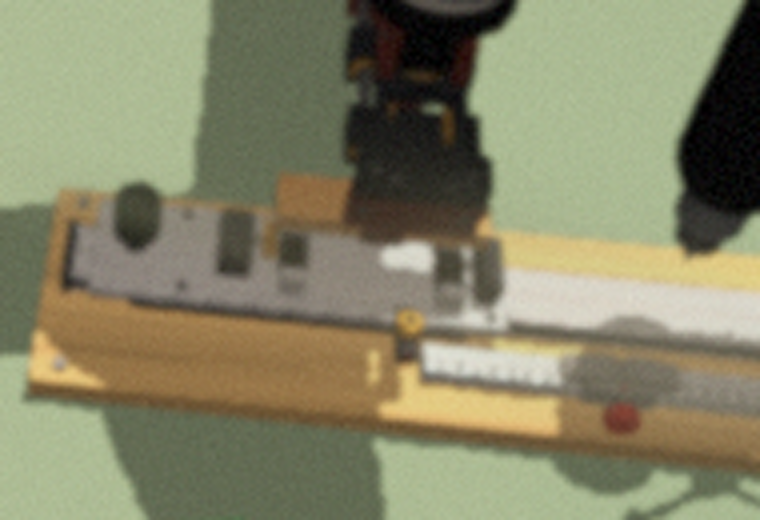

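View pics/c5.png

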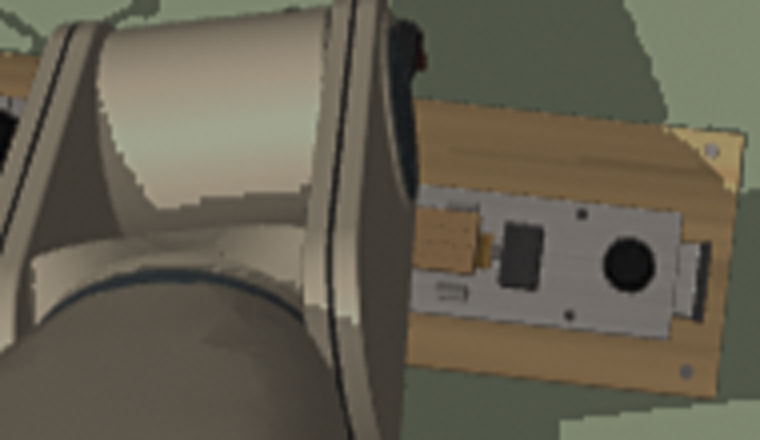

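Run:
```python
from h import *
f=lambda n,p,o:np.round((proj(n,p)-o+.5)*4-.5,0)
B=NEST*[1,1,0]
for nm,dx,dy,z in(("rest-",0,-.046,.054),("rest+",0,.046,.054),("stop",0,.062,.069),("guide+",.0225,.046,.065),("guide-",.0225,-.046,.065),("knobtop",0,-.14,.088)):
  p=B+dx*XJ+dy*YJ+[0,0,z]
  print(nm,f("scene",p,[265,150]),f("top",p,[100,165]))
b=get_tcp_pos()
for z in(-.0045,.0095):
  print([f("top",np.array([b[0],b[1],b[2]+z])+sx*.016*XJ+sy*.06*YJ,[100,165]) for sx,sy in((1,-1),(-1,-1))])
```

```text
rest- [292. 250.] [458. 251.]
rest+ [448. 266.] [289. 232.]
stop [481. 253.] [254. 226.]
guide+ [453. 285.] [291. 189.]
guide- [293. 268.] [462. 208.]
knobtop [136. 197.] [630. 264.]
[array([482., 215.]), array([474., 275.])]
[array([479., 211.]), array([471., 273.])]
```

Run:
```python
from h import *
p=NEST.copy(); p[:2]+= (-.0003*XJ)[:2]
p[2]=.073; print(movel(list(p),v=.08,until_force=6),get_tcp_pos(),get_ft_force())
p[2]=.0575; print(movel(list(p),v=.03,until_force=20),get_tcp_pos(),get_ft_force(),get_ft_torque())
wait(.2); print(get_tcp_pos(),get_ft_force(),get_time())
im=read_camera("scene");crop("s",im,265,150,190,130,4,"c6.png")
im=read_camera("top");crop("s",im,100,165,190,110,4,"c7.png")
```

```text
False [0.50809139 0.08522565 0.07269524] [-0.39624784 -0.25959635  0.5840576 ]
False [0.50907585 0.0853433  0.05786629] [0.39743102 0.11101957 6.74676951] [-0.21171859 -0.10077088 -0.00893099]
[0.50911667 0.08532921 0.05790996] [0.72726751 1.17654174 6.04655929] 8.1083
```

View pics/c6.png

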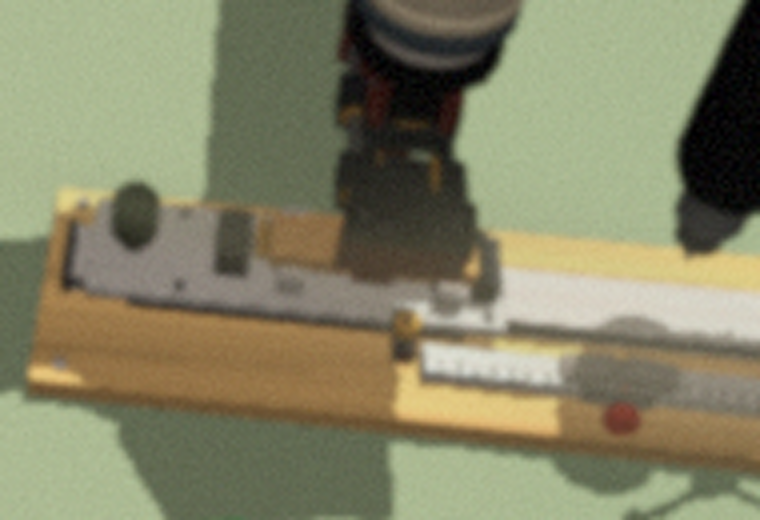

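View pics/c7.png

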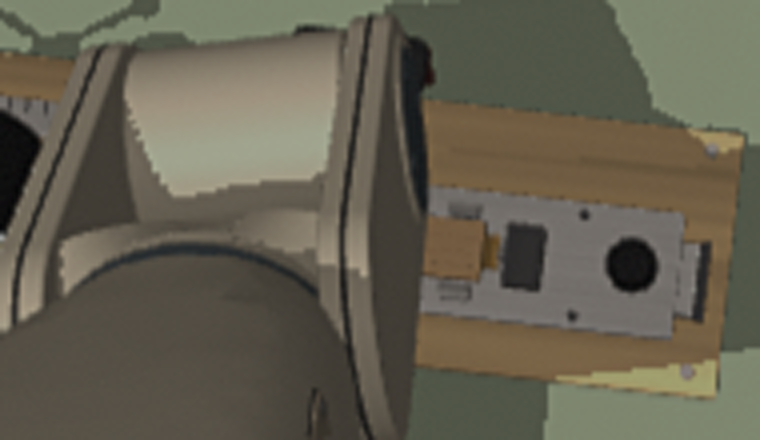

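Run:
```python
from h import *
command_gripper(0.55)
p=NEST.copy()
p[2]=.10; movel(list(p),v=.15)
command_gripper(0.0)
for dy in(-.028,.02):
    a=p+dy*YJ; a[2]=.082; movel(list(a),v=.15)
    a[2]=.063; print(dy,movel(list(a),v=.03,until_force=16),get_tcp_pos(),get_ft_force())
    a[2]=.085; movel(list(a),v=.1)
a[2]=.16;movel(list(a),v=.2)
# move aside to look
move_pose([.40,-.2,.25],Q(TH))
print(get_time())
im=read_camera("scene");crop("s",im,265,150,190,130,4,"c8.png")
im=read_camera("top");crop("s",im,100,165,190,110,4,"c9.png")
```

```text
-0.028 True [0.50661877 0.05766674 0.06832282] [-1.79295055  0.06494465  9.09584768]
0.02 True [0.51044678 0.10477877 0.06831904] [-2.1783713  -0.16251429  8.8786013 ]
14.25
```

View pics/c8.png

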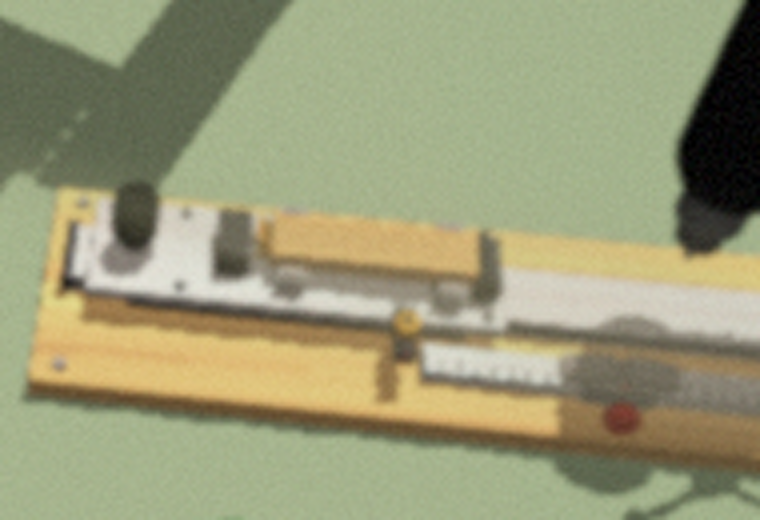

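View pics/c9.png

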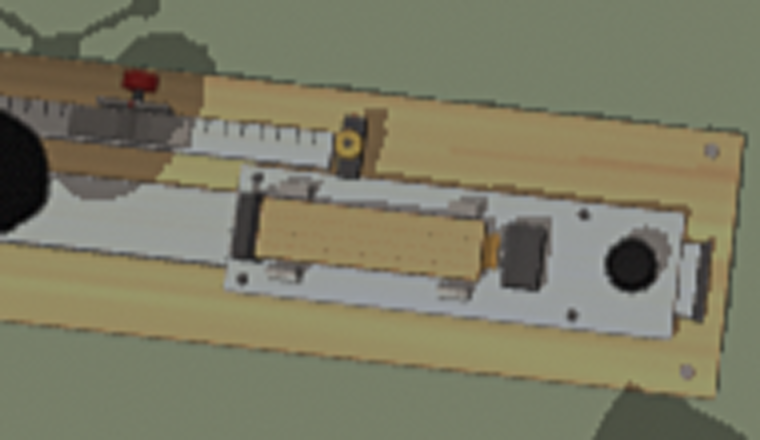

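Both ends are seated: the handle top reads z=0.068 at both press points, its end meets the stop at about (257,226), and the brass pad is pushed in at (492,252). Next is the knob at (631,265).

Run:
```python
from h import *
k=ray("top",(631+.5)/4-.5+100,(265+.5)/4-.5+165,.088); print(k)
q=Q(JA)
k[2]=.14
move_pose(list(k),q)
command_gripper(0.55)
k[2]=.052
print(movel(list(k),v=.1,until_force=8),get_tcp_pos(),get_ft_force(),get_time())
command_gripper(0.0); wait(.2)
print(get_grip_width()*88,get_ft_force(),get_tcp_pos(),get_time())
p=np.array(get_tcp_pos()); p[2]=.052; p=k+YJ*((p-k)@YJ)
np.save("k0.npy",p)
print(movel(list(p+.055*YJ),v=.08,until_force=10),get_tcp_pos(),get_ft_force(),get_grip_width()*88,get_time())
im=read_camera("scene");crop("s",im,265,150,190,130,4,"c10.png")
```

```text
[ 0.49639869 -0.05505372  0.088     ]
False [ 0.49679004 -0.05510741  0.05241228] [-0.34472445  0.22710561  0.083011  ] 17.375
27.091316277257572 [-0.29995225  1.23142499  6.30001184] [ 0.49674718 -0.05504655  0.05241026] 18.0417
False [5.01318956e-01 1.35701951e-04 5.23855937e-02] [-0.19598297  1.5200978   5.68980739] 27.338855491818364 18.8833
```

View pics/c10.png

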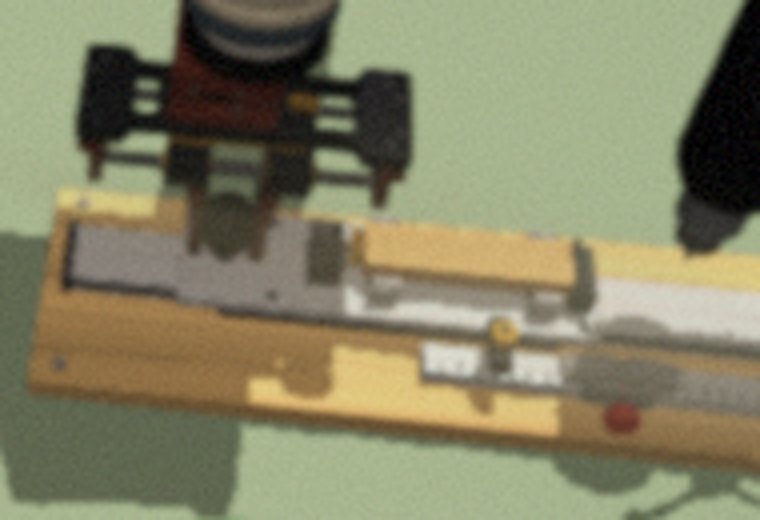

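Run:
```python
from h import *
p=np.load("k0.npy"); d=.055; hist=[]
while d<.135:
    d+=.002; movel(list(p+d*YJ),v=.04); wait(.05)
    f=np.mean([get_ft_force() for _ in range(3)],axis=0); fy=f@YJ; t=(np.array(get_tcp_pos())-p)@YJ
    hist.append(fy); print(round(d*1e3),round(t*1e3,1),np.round(fy,1),round(f[2],1),round(get_time(),2))
    # force reaction: negative y when pushing
    h=-np.array(hist)
    if h[-1]>6.5 or (len(h)>5 and h.max()>3.2 and h[-1]<-1.5): break
    if get_time()>32: break
im=read_camera("scene");crop("s",im,265,150,190,130,4,"c11.png")
```

```text
57 57.2 1.2 5.8 19.23
59 59.1 0.5 5.9 19.53
61 61.1 0.3 5.8 19.83
63 63.1 1.5 5.5 20.13
65 65.1 0.1 5.3 20.43
67 67.1 0.5 5.8 20.73
69 69.1 1.3 5.7 21.03
71 71.1 -0.1 5.9 21.33
73 73.1 0.2 6.5 21.63
75 75.1 0.8 5.5 21.93
77 77.1 1.1 6.3 22.23
79 79.1 0.7 5.6 22.53
81 81.1 0.6 5.1 22.83
83 83.1 0.4 5.1 23.13
85 85.1 0.4 5.7 23.43
87 87.1 -0.2 6.0 23.73
89 89.1 0.1 5.9 24.03
91 91.1 0.7 5.7 24.33
93 93.1 1.2 5.9 24.63
95 95.1 -0.0 5.6 24.93
97 97.1 0.5 5.8 25.23
99 99.1 0.7 5.5 25.53
101 100.9 -1.2 6.4 25.83
103 102.8 -1.5 5.8 26.13
105 104.8 -1.1 6.1 26.43
107 106.8 -2.5 5.2 26.73
109 108.9 -1.7 5.4 27.03
111 110.8 -1.3 5.9 27.33
113 112.8 -2.2 6.0 27.63
115 115.1 -0.6 6.1 27.93
117 117.1 -0.6 5.2 28.23
119 119.1 0.2 6.2 28.53
121 121.3 1.2 5.0 28.83
123 123.7 4.9 4.7 29.13
125 126.0 7.0 4.8 29.43
127 127.1 -0.5 5.4 29.73
129 128.4 -4.4 6.6 30.03
131 130.6 -2.4 5.6 30.33
133 133.0 -1.1 5.9 30.63
135 135.1 0.3 5.9 30.93
```

View pics/c11.png

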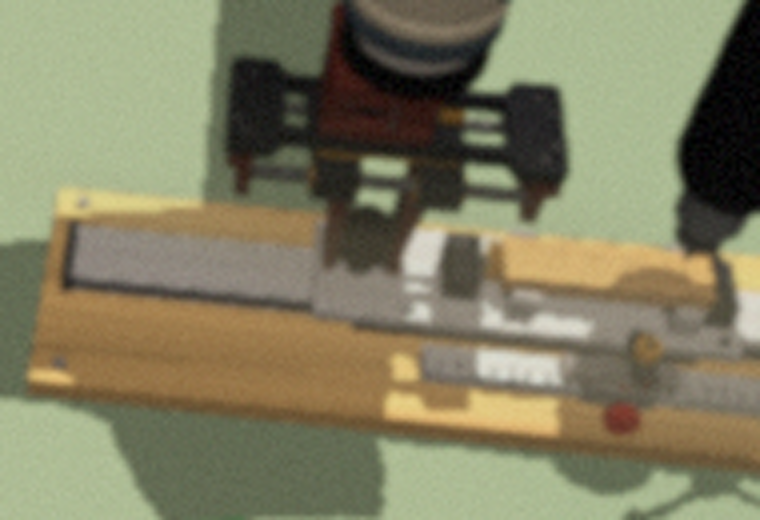

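I stepped past the notch: the draw peaked at +7 N at 126 mm, crossed zero near 127 mm, and the far wall followed. The block still looks unshifted (red screw at (622,418)). I'll go back and locate the centre with finer steps.

Run:
```python
from h import *
p=np.load("k0.npy")
movel(list(p+.132*YJ),v=.04)
for d in list(range(131,121,-1))+list(range(122,128)):
    movel(list(p+d*1e-3*YJ),v=.03); wait(.06)
    f=np.mean([get_ft_force() for _ in range(3)],axis=0); t=(np.array(get_tcp_pos())-p)@YJ
    print(d,round(t*1e3,1),np.round(f@YJ,1),round(get_time(),2))
print(get_grip_width()*88)
```

```text
131 130.4 -3.8 31.54
130 129.0 -6.9 31.85
129 127.8 -7.8 32.16
128 127.3 -4.3 32.47
127 126.8 -0.6 32.77
126 126.3 2.9 33.08
125 125.8 6.8 33.39
124 124.9 6.9 33.7
123 123.6 4.3 34.01
122 122.3 2.2 34.32
122 122.2 2.1 34.62
123 123.4 4.6 34.93
124 124.9 8.6 35.24
125 126.0 6.7 35.55
126 126.5 5.3 35.86
127 127.0 1.0 36.17
27.3567204651968
```

Run:
```python
from h import *
wait(.5)
p=np.load("k0.npy")
print((np.array(get_tcp_pos())-p)*1e3,get_ft_force(),get_grip_width()*88)
im=read_camera("scene");crop("s",im,300,170,160,110,5,"c12.png")
im=read_camera("top");crop("s",im,60,150,200,120,4,"c13.png")
```

```text
[ 10.91834878 126.5389353    0.40193035] [-0.81163472  1.55220195  5.9665941 ] 27.63717372036992
```

View pics/c12.png

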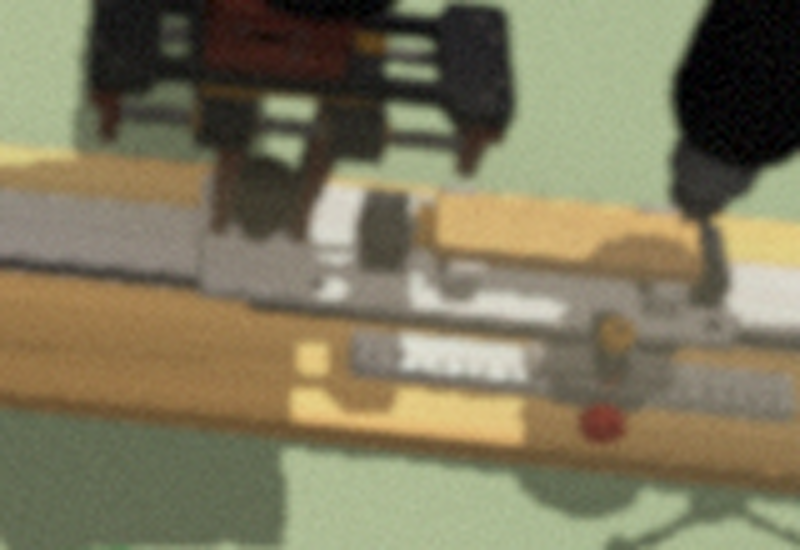

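View pics/c13.png

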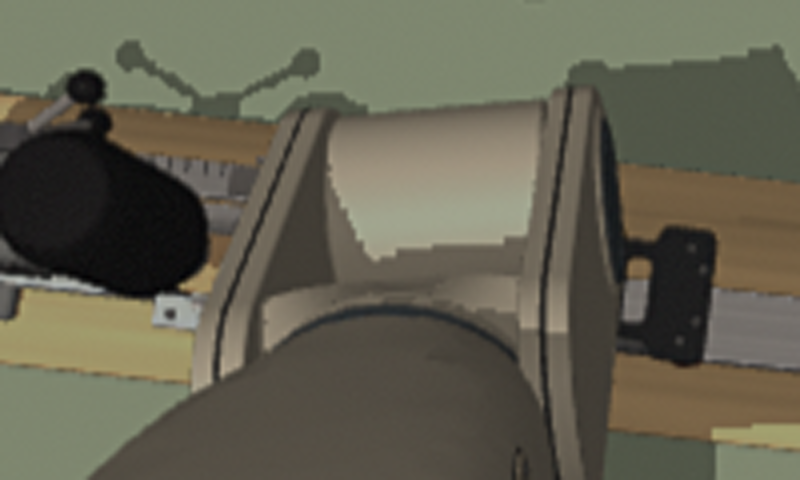

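Scene view: the brass screw over the ball (613,332) lines up with the red-screw block (603,423). The handle is still against the stop at about (705,265), and the knob is gripped at about (265,195).

Run:
```python
from h import *
job_done(); print(get_time(),get_ft_force())
```

```text
the job is handed in; nothing more can be done
the job is handed in; nothing more can be done
```

I put the middle-sized handle in the nest and pressed it home. I then slid the sled by its knob into the notch and handed in while still gripping it. No verdict came back.

- **Handle:** it measured about 120 x 31 mm in the top image. After seating, its top read z ≈ 0.068 m at both press points, as expected for flat. The pictures showed it against the end stop with the brass pad pushed in. It still looked home in the last scene picture.
- **Notch:** my first 2 mm steps ran past the notch by about 8 mm. The forces stayed low (steady readings of 8.6 N or less) and the index block showed no visible shift. Going back in 1 mm steps from both sides, the force changed sign at about 127 mm of travel, and I stopped there with about 1 N along the rail.
- **Last checks:** the knob was gripped at 27.6 mm width. The final scene picture shows the ball's screw in line with the block. The arm hid the nest from the top camera, so only the scene camera confirmed the final state. A vertical force of about 6 N stayed on the wrist from gripping the knob. I did not measure the other objects (cutters, awl, basket base, tub) again at the end, but I never worked near them.

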